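# Run the fingertips along the sprung support pads of a fixture

## Robot

A 6-joint arm with a two-finger parallel gripper is mounted at the origin on a cart in front of the work surface, level with it; the furniture and walls round the work are solid. World frame = base frame: x ahead of the robot, y to its left, z up, the work surface at z = 0. Lengths are in mm, angles in degrees, forces in N, time in s.
With the tool pointing down it reaches from about 275 to 825 mm from the base axis. Payload 4.9 kg.
Tool frame: the origin (TCP) lies midway between the tips of the shut fingers; the grasp point (between the pads) lies 19 mm behind it; z points along the fingers, y is the direction in which the jaws open and shut (so a half turn about z gives the same grasp; the last joint's range is limited). The gripper opens to 85 mm and grips with 20 to 120 N. Pads are 22 mm wide; open, the fingers measure 114 mm over their backs; the gripper's body (76 mm by 85 mm) begins 54 mm behind the grasp point. The pads swing forward as they close: fully open they stand 13 mm farther back than shut.
Start: joints at [-84.867, 18.69, -11.035, 60.275, 0, 82.311], TCP at [122.076, -536.298, 231.281] pointing down, gripper open.
Joint ranges: [-152.03, 152.03], [-55.5, 102.48], [-74.3, 77.21], [-110.64, 120.58], [-84.22, 78.4], [-180, 180]. Speed limits (degrees/s): [147.25, 147.25, 180, 180, 180, 180].

## Interface

Orientations are given as [roll, pitch, yaw] about the fixed x, y, z axes, in that order (R = Rz(yaw) Ry(pitch) Rx(roll)).
In Python, from plant import env gives the robot as it stands. The module is installed in compiled form; this text tells all that it offers.
- The arm moves only by the tool apply_moves, never from a script. Its argument "increments" is a list of rows, each a list of 3 entries, a list of its own where there are three numbers: the shift along the tool's x, y, z in mm, then the turn about the tool's z in degrees, then the closure in counts, from 0 (fully open) to 255 (shut). A call has 1 to 12 rows; each row is the pose to reach, as a shift and turn from the pose measured when the call began, along the tool's axes at that moment; what a row does not reach only later rows make up. A row lasts 1/8 s, in which the tool goes at most 62.5 mm and 10.7 degrees, less where a joint would pass 70% of its speed; a pose out of reach is approached as far as the arm can. A call with a gripper value outside its range is refused whole. The fingers move at their own pace and stop on an object; the grip force is fixed at half the most. Time passes only in rows, so rows that repeat a pose let the fingers close. It gives the time, the measured TCP pose, the force and the opening at its end, in the units of the state.
- env.get_obs(): the state, without advancing time (a new reading comes with each control period).
- env.grab_frame(name): name is "scene" or "side" or "wrist"; returns a dict with "frame" (480x640x3 uint8, red, green, blue), "fx", "fy", "cx", "cy" (pixels), "rvec" (rotation vector, rad) and "tvec" (3), from world to camera coordinates, as OpenCV has them. Camera axes: x right, y down, z forward; pixel columns grow to the right and rows downward; lengths in mm; the calibration is good to about 2 mm. The wrist camera is an equidistant fisheye: a pixel r from the principal point sees the ray r / f radians off the axis. A picture is of the moment at which its call begins. There is no depth.
- env.job_done(): hands the job in, once; it reports no verdict.
The state is a dict: "time_s": time; "joint_pos": joint angles; "dq": joint speeds; "tau": joint torques, N m; "position": TCP position; "ee_rot": TCP orientation; "contact_force": force on the tool from outside, world axes, zero at the start; "ft_torque": the same for the moment, N m; "opening": finger opening in mm.
Only numpy, scipy, OpenCV 4.12 (cv2) and the standard library are available. Lean on these libraries where they do the work, as an engineer would, in place of code of your own. Each camera call takes 0.05 s, during which the arm holds its last target. There are 200 camera calls.

## Task

Check that the five sprung support pads of the measuring fixture move freely: starting at the pad next to the tall post and going towards the low ring, run the closed fingertips along the curved row, so that each pad in turn is pressed down a few millimetres and springs back up. Press gently, follow the arc from pad to pad without lifting clear of the row, then draw back; pick nothing up, and leave everything standing round the fixture where it is.

Things in the scene. Friction and masses are not known exactly. Their poses are not given: they have to be found in the camera images.
- fixture: grey fixture plate 90 x 330 x 18 mm, bolted down; origin at the centre of its underside, on the work surface; its x axis runs across the 90 mm width, y along the 330 mm length, z up. On it stand five sprung round steel support pads in a shallow arc along its length: 46 mm apart along an arc of 160 mm radius, centres at x, y = (-13, 87), (6, 45), (13, 0), (6, -45), (-13, -87) mm, so its ends bend towards the robot.
- pad_a (a point): top centre of one sprung pad, at the fixture's +y end (left end at zero yaw): 30 mm diameter, low domed top (28 mm sphere radius, 4.4 mm high), standing about 39 mm above the work surface when up and 15 mm above its dark steel collar (38 mm diameter, top 24 mm above the work surface). The point goes down with the pad.
- pad_b (a point): top centre of one sprung pad, second from the +y end: 30 mm diameter, low domed top (28 mm sphere radius, 4.4 mm high), standing about 39 mm above the work surface when up and 15 mm above its dark steel collar (38 mm diameter, top 24 mm above the work surface). The point goes down with the pad.
- pad_c (a point): top centre of one sprung pad, the middle one: 30 mm diameter, low domed top (28 mm sphere radius, 4.4 mm high), standing about 39 mm above the work surface when up and 15 mm above its dark steel collar (38 mm diameter, top 24 mm above the work surface). The point goes down with the pad.
- pad_d (a point): top centre of one sprung pad, second from the -y end: 30 mm diameter, low domed top (28 mm sphere radius, 4.4 mm high), standing about 39 mm above the work surface when up and 15 mm above its dark steel collar (38 mm diameter, top 24 mm above the work surface). The point goes down with the pad.
- pad_e (a point): top centre of one sprung pad, at the fixture's -y end: 30 mm diameter, low domed top (28 mm sphere radius, 4.4 mm high), standing about 39 mm above the work surface when up and 15 mm above its dark steel collar (38 mm diameter, top 24 mm above the work surface). The point goes down with the pad.
- plunger_a (a joint): how far pad_a is pressed down, m: 0 up (at rest), 0.008 on its stop. A spring pushes it back up: about 2 N to start it, 5 N on the stop. It cannot be pulled out.
- plunger_b (a joint): how far pad_b is pressed down, m: 0 up (at rest), 0.008 on its stop. A spring pushes it back up: about 2 N to start it, 5 N on the stop. It cannot be pulled out.
- plunger_c (a joint): how far pad_c is pressed down, m: 0 up (at rest), 0.008 on its stop. A spring pushes it back up: about 2 N to start it, 5 N on the stop. It cannot be pulled out.
- plunger_d (a joint): how far pad_d is pressed down, m: 0 up (at rest), 0.008 on its stop. A spring pushes it back up: about 2 N to start it, 5 N on the stop. It cannot be pulled out.
- plunger_e (a joint): how far pad_e is pressed down, m: 0 up (at rest), 0.008 on its stop. A spring pushes it back up: about 2 N to start it, 5 N on the stop. It cannot be pulled out.
- post: waisted round post, 24 mm diameter, 30 mm tall, fixed on the plate beyond one end of the row, about 57 mm from the nearest pad; it marks the end to start from, and its end differs from start to start. Origin at the centre of its underside, z up.
- ring: plain steel ring, 25 mm diameter, 12 mm tall, fixed on the plate beyond the other end of the row, about 57 mm from the nearest pad. Origin at the centre of its underside, z up.
- v_block: loose steel V-block 42 x 50 x 34 mm on the work surface on the robot's side of the fixture; bystander. Origin at the centre of its underside.
- oil_bottle: loose yellow oil bottle with red spout, 38 mm diameter, 115 mm tall, left of the fixture; bystander. Origin at the centre of its underside.
- loupe: loose black waisted eye loupe, 38 mm diameter, 38 mm tall, right of the fixture; bystander. Origin at the centre of its underside.
- plug_gauge: loose plug gauge, 22 x 74 x 19 mm, lying on the robot's side of the fixture; bystander. Origin at the centre of its underside.

How it is judged:
By the outcome, as a careful person would: the job done as asked, in the order asked, and still so for the second after the job is handed in, with the robot touching nothing.
It also fails if it takes over 40 s, if anything falls off the work surface, if the arm or the gripper's body presses on something with over 40 N, if the wrist force passes 120 N, or if a joint passes its speed limit or range.

## Working session

There is one attempt and no reset: what is moved stays moved. The work goes in short steps, Python scripts to look and compute and a tool call to move; the robot and the scene stay as the last step left them, time stands still between calls to the robot, and variables do not carry over. Pictures are saved under pics/ and viewed, about 8 in all and at most 12, crops included, and the job is handed in when it is done.

Besides the shell and the picture viewer there is one more tool, called after ">>>" as name([rows], argument=value, ...), one row to a line, values as JSON. apply_moves: Moves the arm, as the interface text tells. Its arguments: {"type":"object","properties":{"increments":{"type":"array","items":{"type":"array"}}},"required":["increments"]}

```bash
mkdir -p pics; cat > h.py <<'E'
import numpy as np, cv2
from plant import env
def grab(n,save=None):
    f=env.grab_frame(n)
    if save: cv2.imwrite('pics/'+save,f['frame'][:,:,::-1])
    np.save('pics/%s.npy'%n,f,allow_pickle=True)
    return f
def load(n): return np.load('pics/%s.npy'%n,allow_pickle=True).item()
def ray(f,u,v,fish=False):
    R=cv2.Rodrigues(np.array(f['rvec'],float))[0];t=np.array(f['tvec'],float).ravel()
    x=(u-f['cx'])/f['fx'];y=(v-f['cy'])/f['fy']
    if fish:
        r=np.hypot(x,y);k=np.sin(r)/max(r,1e-9);d=np.array([x*k,y*k,np.cos(r)])
    else: d=np.array([x,y,1.])
    d=R.T@d; return -R.T@t,d/np.linalg.norm(d)
def plane(f,u,v,z,fish=False):
    c,d=ray(f,u,v,fish);return c+d*(z-c[2])/d[2]
def tri(rs):
    A=sum(np.eye(3)-np.outer(d,d) for c,d in rs);b=sum((np.eye(3)-np.outer(d,d))@c for c,d in rs)
    return np.linalg.solve(A,b)
def proj(f,P):
    R=cv2.Rodrigues(np.array(f['rvec'],float))[0];t=np.array(f['tvec'],float).ravel()
    p=R@np.array(P)+t; return f['fx']*p[0]/p[2]+f['cx'],f['fy']*p[1]/p[2]+f['cy']
E
python3 - <<'E'
from h import *
o=env.get_obs();print(o)
for n in('scene','side'):
    f=grab(n,n+'0.png');print(n,ray(f,320,240))
E
```

```text
{'time_s': 0.0, 'joint_pos': array([-8.48661068e+01,  1.87339128e+01, -1.10914353e+01,  6.02767179e+01,
       -4.25435575e-04,  8.23112111e+01]), 'dq': array([-0.13931763, -0.08207037,  0.07540847,  0.00589381,  0.00093291,
        0.04076297]), 'tau': array([ 2.20745715e-03, -4.43397546e+01,  2.62440473e+01,  1.54809561e-02,
       -2.97425879e-05,  4.64695461e-06]), 'position': array([ 122.02214705, -535.68414564,  230.48916507]), 'ee_rot': array([-1.79898795e+02, -1.32340161e-02,  1.28226709e+01]), 'contact_force': array([ 0.60334515, -1.26842229, -0.18236067]), 'ft_torque': array([-0.00501438, -0.04146754,  0.00159304]), 'opening': 85.32335834546893}
scene (array([-286.52044825, -932.01443994,  622.12900824]), array([ 0.58688062,  0.68959619, -0.42429734]))
side (array([302.42338027, 955.15300682, 727.77611013]), array([ 0.14183387, -0.82203096, -0.55149638]))
```

View pics/scene0.png

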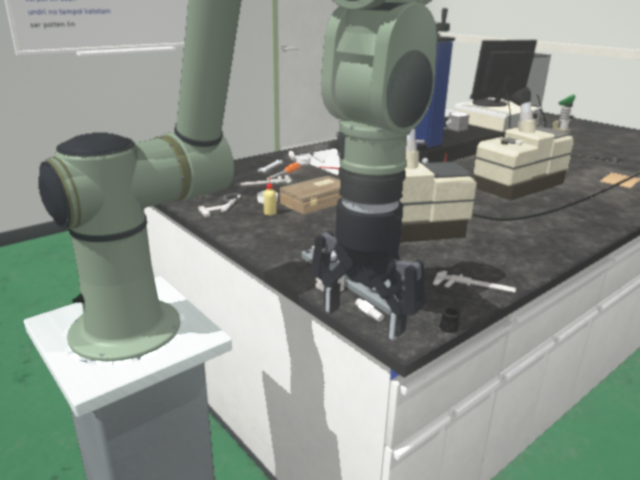

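View pics/side0.png

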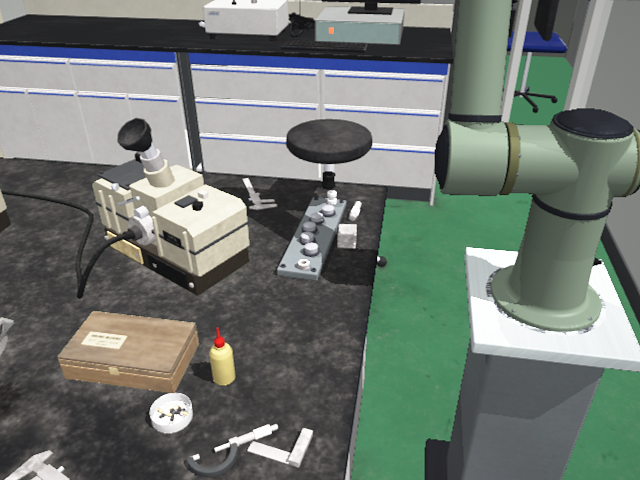

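The scene view shows the arm hiding the fixture. In the side view the fixture runs from (298,270) to (340,200): the ring appears to be at the near end (303,265), and the post and loupe at the far end (330,185).

```bash
python3 - <<'E'
from h import *
f=load('side')
for u,v,z in[(281,272,18),(317,277,18),(348,200,18),(303,264,30),(332,197,40),(322,235,18),(346,236,30),(355,210,10),(222,380,0),(328,185,20)]: print(u,v,plane(f,u,v,z).round(0))
im=f['frame'][170:290,250:400,::-1]
cv2.imwrite('pics/side_crop.png',cv2.resize(im,None,fx=5,fy=5,interpolation=cv2.INTER_CUBIC))
w=grab('wrist','w0.png');print(ray(w,w['cx'],w['cy']),w['fx'],w['cx'],w['cy'])
E
```

```text
281 272 [546.  32.  18.]
317 277 [468.  37.  18.]
348 200 [ 445. -300.   18.]
303 264 [502.  13.  30.]
332 197 [ 482. -270.   40.]
322 235 [ 484. -125.   18.]
346 236 [ 426. -111.   30.]
355 210 [ 422. -266.   10.]
222 380 [583. 328.   0.]
328 185 [ 508. -370.   20.]
(array([ 197.0818737 , -519.96008514,  373.77073862]), array([-0.29438921, -0.06666843, -0.95335739])) 371.64829954431775 319.3068376582511 237.88608862495147
```

View pics/side_crop.png

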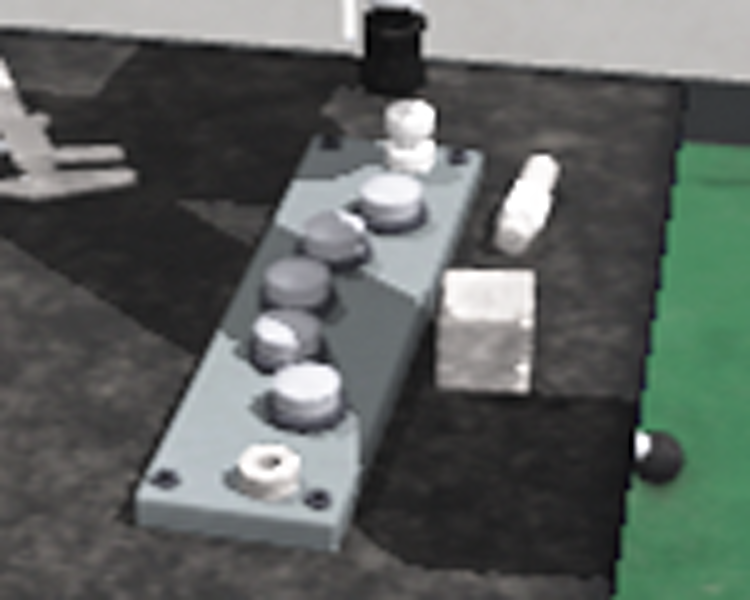

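View pics/w0.png

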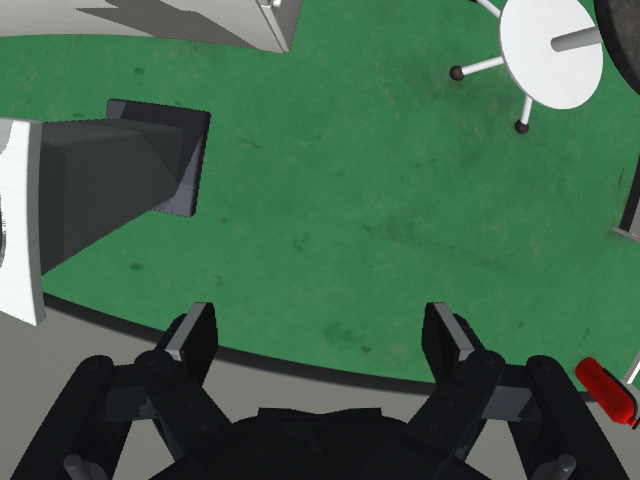

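The ring is at the +y end and the post at the −y end, so the order is pad_e, d, c, b, a. I'll move above the fixture for a close look and shut the fingers on the way.

>>> apply_moves([
  [[40,-37,-5],3,255],
  [[80,-74,-10],6,255],
  [[120,-111,-15],9,255],
  [[160,-148,-20],12.8,255],
  [[200,-185,-20],12.8,255],
  [[240,-222,-20],12.8,255],
  [[280,-259,-20],12.8,255],
  [[320,-296,-20],12.8,255],
  [[361,-334,-20],12.8,255],
  [[361,-334,-20],12.8,255],
  [[361,-334,-20],12.8,255],
])

```text
time_s: 1.52
position: [399.6, -130.0, 251.0]
ee_rot: [-179.9, 0.0, 0.1]
contact_force: [-0.1, -0.3, 0.1]
opening: 0.1
```

```bash
python3 - <<'E'
from h import *
w=grab('wrist','w1.png');f=grab('side','side1.png');print(ray(w,w['cx'],w['cy']),env.get_obs()['time_s'])
E
```

```text
(array([ 476.70173267, -131.21153005,  394.08379096]), array([-3.02598838e-01, -4.31498184e-04, -9.53117913e-01])) 1.625
```

View pics/w1.png

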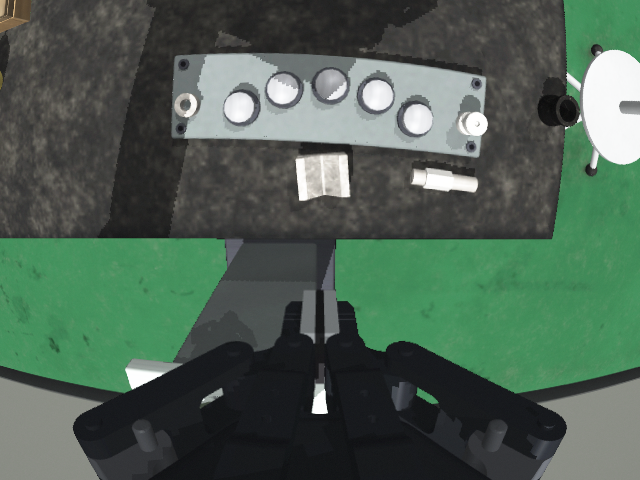

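The wrist picture shows the ring at (185,103), the pads at about (240,108), (284,88), (331,83), (377,96) and (415,117), and the post at (473,122). The plug gauge and V-block lie on the robot's side. Next I'll move nearer the start and lower, which gives a second view.

>>> apply_moves([
  [[0,50,20],0,255],
  [[5,90,50],0,255],
  [[5,90,50],0,255],
  [[5,90,50],0,255],
])

```text
time_s: 2.12
position: [403.2, -221.4, 201.0]
ee_rot: [-179.9, 0.1, -0.2]
contact_force: [1.0, -0.2, 0.3]
opening: -0.2
```

```bash
cp pics/wrist.npy pics/wA.npy; python3 - <<'E'
from h import *
w=grab('wrist','w2.png');f=load('wA')
a=cv2.resize(f['frame'][40:165,165:495,::-1],(800,303),interpolation=cv2.INTER_CUBIC)
# centre of crop 2: predict by rays
def fproj(f,P):
    R=cv2.Rodrigues(np.array(f['rvec'],float))[0];p=R@np.array(P)+np.array(f['tvec'],float).ravel()
    th=np.arctan2(np.hypot(p[0],p[1]),p[2]);k=th/np.hypot(p[0],p[1]);return f['fx']*p[0]*k+f['cx'],f['fy']*p[1]*k+f['cy']
px=[(240,108),(284,88),(331,83),(377,96),(415,117)]
for p in px:
    P=plane(f,*p,39,True);print(P.round(1),np.round(fproj(w,P)))
for p,z in[((184,64),18),((180,128),18),((477,83),18),((471,146),18),((185,103),30),((473,122),48)]:
    P=plane(f,*p,z,True);print(P.round(1),np.round(fproj(w,P)))
b=cv2.resize(w['frame'][0:200,60:430,::-1],(800,432),interpolation=cv2.INTER_CUBIC)
cv2.imwrite('pics/ab.png',np.vstack([a,np.zeros((5,800,3),np.uint8),b])[:600]) if 0 else (cv2.imwrite('pics/a.png',a),cv2.imwrite('pics/b.png',b))
E
```

```text
[493.5 -55.9  39. ] [130. 120.]
[511.2 -98.2  39. ] [172.  94.]
[ 515.7 -142.2   39. ] [221.  85.]
[ 504.3 -185.6   39. ] [273.  95.]
[ 485.7 -223.    39. ] [319. 117.]
[545.5   8.5  18. ] [84. 76.]
[477.6  14.2  18. ] [ 83. 143.]
[ 528.  -296.8   18. ] [404.  72.]
[ 459.7 -292.1   18. ] [398. 148.]
[502.7   3.3  30. ] [ 83. 117.]
[ 484.8 -280.2   48. ] [392. 119.]
```

View pics/a.png

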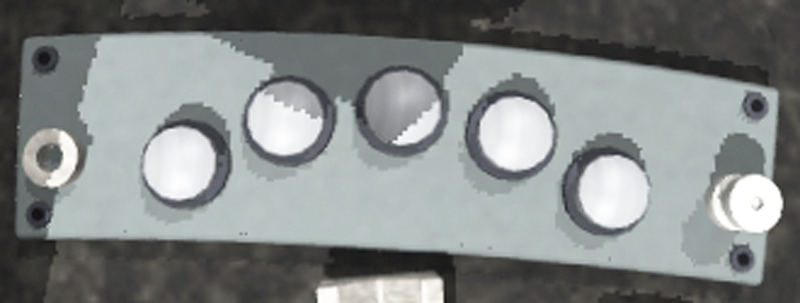

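View pics/b.png

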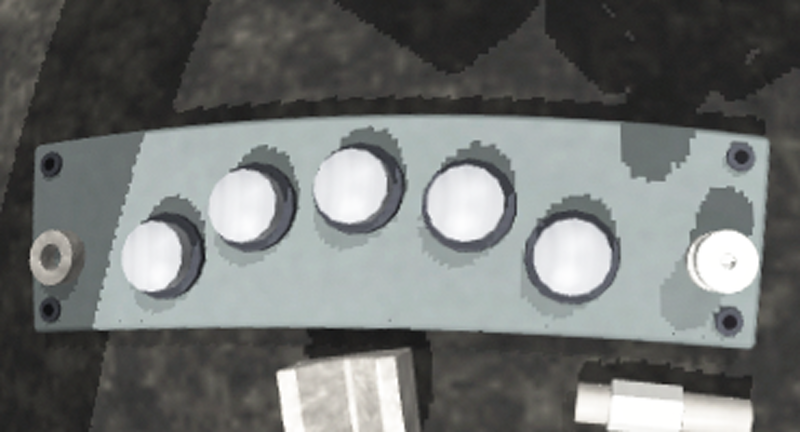

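Crop a puts the pad discs (a to e) at (185,162), (284,118), (401,105), (516,132) and (613,191). Crop b has them at (158,257), (245,206), (352,187), (466,202) and (572,257). I'll triangulate these and fit the given layout.

```bash
python3 - <<'E'
from h import *
fa,fb=load('wA'),load('wrist')
A=[(185,162),(284,118),(401,105),(516,132),(613,191)];B=[(158,257),(245,206),(352,187),(466,202),(572,257)]
ua=lambda p:((p[0]+.5)*.4125-.5+165,(p[1]+.5)*.4125-.5+40)
ub=lambda p:((p[0]+.5)*.4625-.5+60,(p[1]+.5)*.463-.5)
L=np.array([(-13,87),(6,45),(13,0),(6,-45),(-13,-87)],float)
T=np.array([tri([ray(fa,*ua(a),True),ray(fb,*ub(b),True)]) for a,b in zip(A,B)])
print('tri',T.round(1).tolist())
PA=np.array([plane(fa,*ua(a),35,True)[:2] for a in A]);PB=np.array([plane(fb,*ub(b),35,True)[:2] for b in B])
print('A-B',(PA-PB).round(1).tolist())
Sa=[((43,58),(37,214),(756,105),(742,259)),((50,164),(50,309),(740,156),(729,321))]
PS=(np.array([plane(fa,*ua(p),18,True)[:2] for p in Sa[0]])+np.array([plane(fb,*ub(p),18,True)[:2] for p in Sa[1]]))/2
print('screws',PS.round(1).tolist(),PS.mean(0))
for Q in(PA,PB,(PA+PB)/2):
    l=L-L.mean(0);q=Q-Q.mean(0);th=np.arctan2((l[:,0]*q[:,1]-l[:,1]*q[:,0]).sum(),(l*q).sum())
    R=np.array([[np.cos(th),-np.sin(th)],[np.sin(th),np.cos(th)]]);t=Q.mean(0)-R@L.mean(0)
    print('yaw',np.degrees(th),'o',t,'res',(Q-(L@R.T+t)).round(1).tolist())
F=L@R.T+t;print('fit pads',F.round(1).tolist())
print('post',plane(fa,*ua((755,204)),48,True),plane(fb,*ub((727,261)),48,True),'ring',plane(fa,*ua((50,158)),30,True),plane(fb,*ub((55,258)),30,True))
# arc waypoints
r=160;c=np.array([13-160,0])
for s in range(-62,63,10):pass
g=lambda a:R@(c+r*np.array([np.cos(np.radians(a)),np.sin(np.radians(a))]))+t
for a in np.arange(-46,47,4):print(a,g(a).round(1))
E
```

```text
tri [[494.7, -55.5, 32.1], [511.8, -95.1, 28.3], [515.8, -141.6, 30.8], [506.4, -186.9, 33.8], [484.4, -227.0, 33.8]]
A-B [[1.0, 1.0], [0.4, 2.1], [1.6, 1.2], [0.2, 0.3], [0.2, 0.3]]
screws [[546.0, 10.3], [477.6, 14.1], [527.9, -295.7], [459.2, -291.6]] [ 502.68214328 -140.71118244]
yaw -3.33926297924622 o [ 502.87549245 -141.34916236] res [[0.1, -2.3], [-0.2, 1.0], [0.3, 0.7], [0.2, -0.1], [-0.4, 0.7]]
yaw -3.171284827217257 o [ 502.22351365 -142.32919558] res [[0.0, -2.3], [0.2, -0.1], [-0.6, 0.4], [0.5, 0.5], [-0.1, 1.5]]
yaw -3.255598958524246 o [ 502.5495032  -141.83918011] res [[0.0, -2.3], [0.0, 0.5], [-0.2, 0.5], [0.4, 0.2], [-0.2, 1.1]]
fit pads [[494.5, -54.2], [511.1, -97.3], [515.5, -142.6], [506.0, -187.1], [484.6, -228.0]]
post [ 483.27557352 -283.74657577   48.        ] [ 483.72219776 -283.82780674   48.        ] ring [500.77112423   2.94561575  30.        ] [5.00325557e+02 4.65029472e-01 3.00000000e+01]
-46 [ 460.2 -254.7]
-42 [ 468.4 -247.1]
-38 [ 476.1 -239. ]
-34 [ 483.1 -230.4]
-30 [ 489.6 -221.2]
-26 [ 495.4 -211.7]
-22 [ 500.5 -201.8]
-18 [ 504.9 -191.5]
-14 [ 508.6 -181. ]
-10 [ 511.5 -170.2]
-6 [ 513.7 -159.2]
-2 [ 515.1 -148.1]
2 [ 515.7 -137. ]
6 [ 515.6 -125.8]
10 [ 514.7 -114.7]
14 [ 513.  -103.7]
18 [510.5 -92.8]
22 [507.3 -82.1]
26 [503.3 -71.6]
30 [498.7 -61.5]
34 [493.3 -51.7]
38 [487.3 -42.3]
42 [480.6 -33.4]
46 [473.3 -24.9]
```

```bash
python3 - <<'E'
from h import *
f=load('side')
for p in[(200,290),(248,262)]:print(plane(f,*p,0).round())
fa=load('wA')
for p in[(320,2),(430,2)]:print(plane(fa,*p,0,True).round(),plane(fa,*p,150,True).round())
E
```

```text
[705.  98.   0.]
[634. -15.   0.]
[ 610. -132.    0.] [ 560. -132.  150.]
[ 618. -250.    0.] [ 565. -205.  150.]
```

>>> apply_moves([
  [[40,3,40],0,255],
  [[81.5,6.6,90],0,255],
  [[81.5,6.6,130],0,255],
  [[81.5,6.6,154],0,255],
  [[81.5,6.6,154],0,255],
  [[81.5,6.6,154],0,255],
])

```text
time_s: 2.92
position: [486.0, -227.9, 48.9]
ee_rot: [-180.0, -0.1, -0.1]
contact_force: [0.6, -0.5, 0.7]
opening: -0.1
```

```bash
python3 - <<'E'
from h import *
for i in range(3):
    f=grab('side');o=env.get_obs();print(o['position'].round(2),o['contact_force'].round(2))
w=grab('wrist')
a=cv2.resize(f['frame'][180:260,290:370,::-1],(400,400),interpolation=cv2.INTER_CUBIC)
b=cv2.resize(w['frame'][120:420,170:470,::-1],(400,400),interpolation=cv2.INTER_CUBIC)
cv2.imwrite('pics/c.png',np.hstack([a,b]))
print('pad e top in crop',(np.array(proj(f,[484.6,-228,39]))-[290,180])*5)
E
```

```text
[ 486.2  -228.23   49.14] [-0.4   0.35  0.09]
[ 486.2  -228.34   49.18] [-0.3   0.69 -0.35]
[ 486.06 -228.3    49.  ] [-0.34 -0.24  0.43]
pad e top in crop [192.95169586 127.23568733]
```

View pics/c.png

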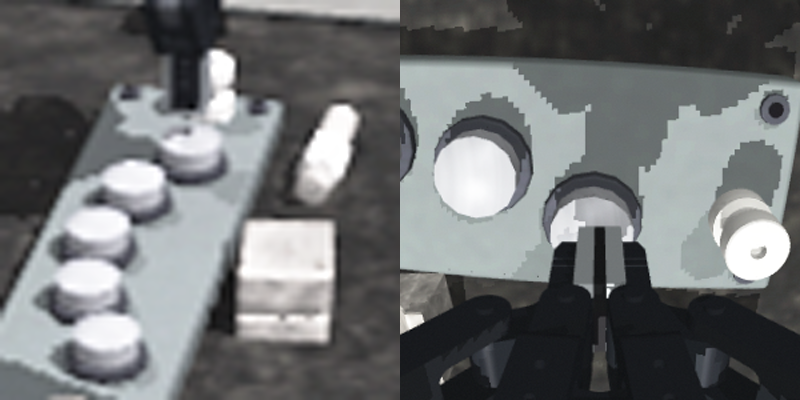

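The tip is centred over pad_e, with the post clear to its right. Now a slow press down to z of about 35, then a check of the force.

>>> apply_moves([
  [[-1,0,6],0,255],
  [[-1,0,10],0,255],
  [[-1,0,12],0,255],
  [[-1,0,14],0,255],
  [[-1,0,14],0,255],
])

```text
time_s: 3.75
position: [485.0, -228.3, 34.8]
ee_rot: [180.0, -0.1, -0.2]
contact_force: [0.6, 0.2, 3.8]
opening: -0.3
```

```bash
python3 - <<'E'
from h import *
for i in range(4):
    f=env.grab_frame('side');o=env.get_obs();print(o['position'].round(2),o['contact_force'].round(2))
E
```

```text
[ 484.97 -228.35   34.86] [-0.59 -0.04  2.93]
[ 484.96 -228.35   34.9 ] [-0.37  0.26  2.05]
[ 485.   -228.36   34.93] [-0.54 -0.04  3.42]
[ 484.97 -228.33   34.91] [-0.46  0.25  3.56]
```

The mean force is about 3.2 N, so pad_e is down about 4 mm. Following the arc to pad_d.

>>> apply_moves([
  [[2.5,-3.8,0],0,255],
  [[6,-9.3,-1.5],0,255],
  [[10,-16,-2.6],0,255],
  [[13,-21.8,-2.6],0,255],
  [[16,-27.8,-2],0,255],
  [[18.7,-33.8,-1],0,255],
  [[20.2,-38.1,0],0,255],
  [[21,-41.2,0.5],0,255],
  [[21,-41.2,0.5],0,255],
  [[21,-41.2,0.5],0,255],
])

```text
time_s: 5.2
position: [506.5, -187.0, 34.6]
ee_rot: [-180.0, -0.2, -0.2]
contact_force: [0.8, 0.2, 2.9]
opening: -0.2
```

```bash
python3 - <<'E'
from h import *
for i in range(4):
    f=grab('side');o=env.get_obs();print(o['position'].round(2),o['contact_force'].round(2))
a=cv2.resize(f['frame'][180:260,290:370,::-1],(600,600),interpolation=cv2.INTER_CUBIC)
cv2.imwrite('pics/d.png',a)
E
```

```text
[ 506.43 -187.     34.58] [-0.02  0.3   2.64]
[ 506.38 -186.96   34.53] [1.37 0.4  3.41]
[ 506.41 -187.01   34.54] [0.49 0.49 2.98]
[ 506.43 -187.03   34.58] [1.28 1.04 3.78]
```

View pics/d.png

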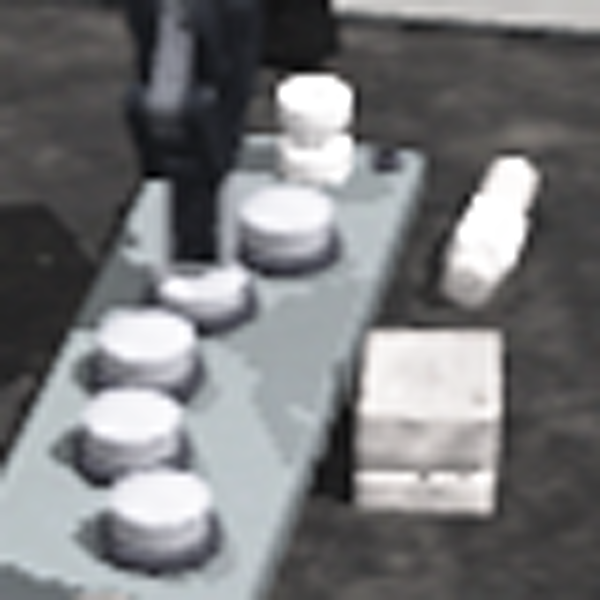

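Pad_d is visibly down and pad_e is back up. On to pad_c.

>>> apply_moves([
  [[1.4,-4,0],0,255],
  [[3.6,-10.5,-1.5],0,255],
  [[5.4,-18,-2.9],0,255],
  [[6.8,-25,-2.9],0,255],
  [[7.8,-31.5,-2.4],0,255],
  [[8.5,-37.5,-1.4],0,255],
  [[8.9,-41.5,-0.4],0,255],
  [[9.1,-44.4,0],0,255],
  [[9.1,-44.4,0],0,255],
  [[9.1,-44.4,0],0,255],
])

```text
time_s: 6.65
position: [515.9, -142.4, 34.7]
ee_rot: [-179.9, -0.2, -0.2]
contact_force: [0.2, -0.3, 4.1]
opening: -0.2
```

```bash
cat > chk.py <<'E'
from h import *
for i in range(4):
    f=grab('side');o=env.get_obs();print(o['position'].round(2),o['contact_force'].round(2))
E
python3 chk.py
```

```text
[ 515.89 -142.44   34.69] [1.04 0.74 2.6 ]
[ 515.89 -142.48   34.67] [0.88 1.14 2.48]
[ 515.88 -142.47   34.66] [0.76 0.68 3.7 ]
[ 515.85 -142.5    34.65] [0.6  0.74 3.42]
```

>>> apply_moves([
  [[0,-4,0],0,255],
  [[-0.1,-11,-1.4],0,255],
  [[-0.4,-18.5,-2.9],0,255],
  [[-0.9,-25.5,-2.9],0,255],
  [[-1.7,-32,-2.4],0,255],
  [[-2.9,-38,-1.4],0,255],
  [[-3.9,-42.5,-0.3],0,255],
  [[-4.6,-45.5,0.2],0,255],
  [[-4.6,-45.5,0.2],0,255],
  [[-4.6,-45.5,0.2],0,255],
])

```text
time_s: 8.1
position: [511.6, -96.7, 34.6]
ee_rot: [-179.9, -0.2, -0.2]
contact_force: [0.2, -0.8, 3.2]
opening: -0.1
```

```bash
python3 chk.py
```

```text
[511.57 -96.69  34.55] [ 0.83 -0.03  2.4 ]
[511.62 -96.72  34.52] [0.86 0.92 3.13]
[511.61 -96.75  34.54] [0.74 1.69 3.88]
[511.59 -96.76  34.53] [0.99 0.44 3.21]
```

>>> apply_moves([
  [[-1.1,-3.9,0],0,255],
  [[-3.1,-10.7,-1.5],0,255],
  [[-5.8,-18.2,-3],0,255],
  [[-8.3,-24.7,-3],0,255],
  [[-10.9,-30.7,-2.5],0,255],
  [[-13.6,-36.2,-1.5],0,255],
  [[-15.6,-39.7,-0.5],0,255],
  [[-16.9,-41.7,0],0,255],
  [[-16.9,-41.7,0],0,255],
  [[-16.9,-41.7,0],0,255],
])

```text
time_s: 9.55
position: [495.0, -54.8, 34.6]
ee_rot: [-179.9, -0.2, -0.2]
contact_force: [1.5, -0.3, 3.2]
opening: 0.2
```

```bash
python3 chk.py; python3 - <<'E'
from h import *
f=load('side');cv2.imwrite('pics/e.png',cv2.resize(f['frame'][190:290,270:370,::-1],(600,600),interpolation=cv2.INTER_CUBIC))
E
```

```text
[495.01 -54.86  34.61] [ 1.78 -0.26  3.05]
[494.99 -54.87  34.59] [1.33 1.49 2.96]
[494.99 -54.84  34.56] [2.04 0.43 3.3 ]
[494.99 -54.86  34.59] [0.99 0.45 3.06]
```

View pics/e.png

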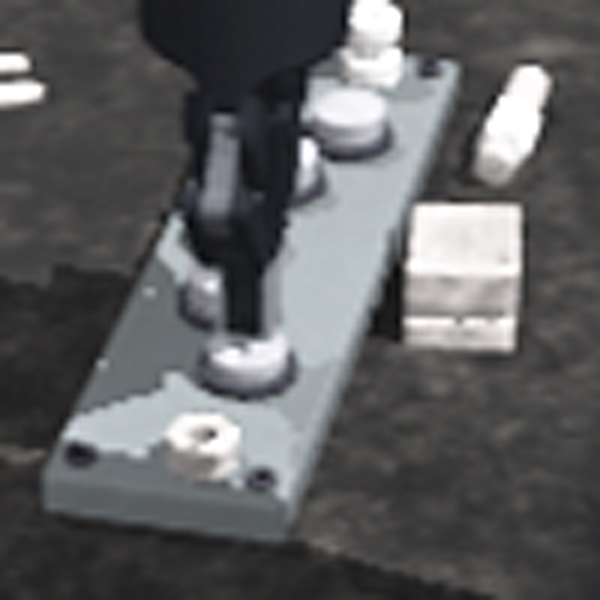

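Pad_a is down with the tip centred on it. Now I'll lift straight up and draw back.

>>> apply_moves([
  [[0,0,-4],0,255],
  [[0,0,-12],0,255],
  [[0,0,-40],0,255],
  [[0,0,-80],0,255],
  [[-30,0,-120],0,255],
  [[-70,0,-150],0,255],
  [[-100,0,-170],0,255],
  [[-100,0,-170],0,255],
  [[-100,0,-170],0,255],
])

```text
time_s: 10.88
position: [394.6, -55.1, 204.1]
ee_rot: [-179.9, -0.2, -0.2]
contact_force: [0.3, 0.3, 0.8]
opening: -0.0
```

```bash
python3 chk.py; python3 - <<'E'
from h import *
w=grab('wrist','end.png')
E
```

```text
[394.68 -55.03 203.78] [0.35 0.03 0.3 ]
[394.63 -54.96 203.59] [0.81 0.21 0.89]
[394.55 -54.94 203.48] [ 0.27  0.31 -0.39]
[394.47 -54.9  203.45] [0.49 0.17 0.33]
```

View pics/end.png

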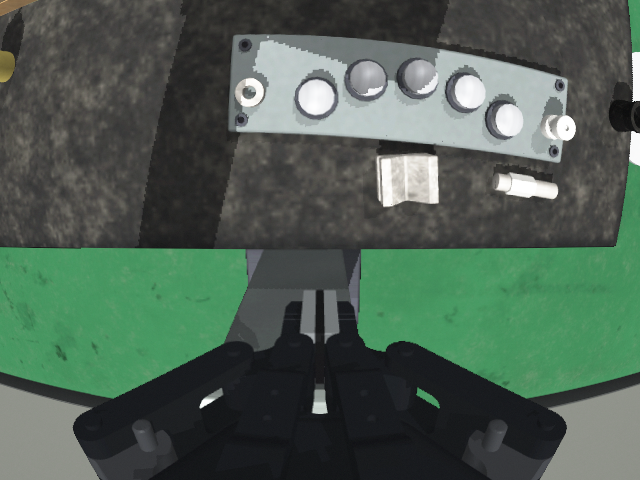

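All five pads look up, at (317,97) through (505,120), and the V-block, plug gauge and loupe look undisturbed. Handing in.

```bash
python3 -c "
from plant import env
print(env.job_done())"
```

```text
the job is handed in; nothing more can be done
None
```

I ran the closed fingertips along the arc from the post end to the ring end, in the order pad_e, d, c, b, a. I then lifted off, drew back about 100 mm towards the robot and handed the job in at about 11 s.

- **Pressing:** each pad was pressed about 4 to 4.5 mm by TCP height (tip at z 34.5–34.9), with a steady force of about 3 N. Between pads the tip rose only to about 37.5 mm, so it stayed below the tops of the raised pads.
- **Last checks:** the final wrist picture shows the pads up and the V-block, plug gauge and loupe apparently where they were; the oil bottle shows only at the picture's edge. The force after drawing back is within noise of zero. I saw pad_e back up while pad_d was pressed, but did not picture each of the others springing back in turn.
- **Disagreements:** the triangulated pad rim heights came out at 28–34 mm against an expected 35 mm or so. The fitted layout missed pad_a by 2.3 mm along the row, so I aimed between the two values, and the force and picture there confirmed contact.

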